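# Draw the scraper out from under the tray hood

### The job

Take the wooden-handled scraper out of the hooded metal tray: raise its handle over the low end wall while the blade is still under the hood, then draw it out on the slant. Finish holding it still and level in the gripper, the whole tool about 15 cm above the wooden platform; do not let it go. Leave the tray and the small things beside it where they are.

Things in the scene. Friction and masses are not known exactly. Their poses are not given: they have to be found in the camera images.
- scraper: Ink scraper, 195 mm long, 0.08 kg, lying flat on the tray floor, handle towards the tray's low end. Wooden handle 110 x 32 x 17 mm (y = -12 to +98 mm); stiff steel blade 50 mm wide, 2 mm thick, 8 to 10 mm above the underside (y = -98 to -8 mm). Origin: middle of its length and width, at the underside; y runs along it towards the handle end, z up. Grip across the handle's width.
- scraper_handle_end (a point): Outer end of the scraper's handle, at mid thickness (98 mm from the scraper's origin along its +y).
- scraper_blade_end (a point): Free edge of the scraper's blade, at its middle (98 mm from the scraper's origin along its -y).
- tray: Loose sheet-metal tray on the platform, 2.5 kg, outside 238 x 148 mm, inside 230 x 140; floor and walls 4 mm thick. Origin: centre of its underside; x along its length, z up. Side walls and the -x end wall are 43 mm high. A fixed hood covers the +x end. The top opening (x = -115 to +19 mm, 140 wide) is shorter than the scraper, which can be neither lifted out level nor pulled out flat.
- ink_tin: Bystander: round ink tin, 68 mm across, 70 mm tall, standing on the platform's far left part. Origin: centre of its underside.
- tape_roll: Bystander: small roll of tape lying flat, 58 mm across, 19 mm high, on the platform's far right part. Origin: centre of its underside.
- tray_hood_edge (a point): Middle of the hood's free edge, at its underside, 50 mm above the tray's underside (hood top 55 mm). From here the hood runs 96 mm along the tray's +x to the closed end wall.
- scraper_grip (a point): Good place to grip the scraper: middle of the handle, 45 mm from the scraper's origin along its +y, at mid thickness.
- platform: Fixed plywood platform on the table, 330 x 440 mm, its top 70 mm above the table top, carrying the tray and the bystanders. Origin: centre of its underside, at table height; its x runs away from the robot.
- blade_pack: Bystander: small flat packet, 32 x 60 x 14 mm, lying on the platform's near right part. Origin: centre of its underside.

How it is judged:
On the way:
1. the handle end is raised over the tray's wall while the blade is still under the hood (z of scraper_handle_end in the frame of tray above 0.052 m and z of scraper_blade_end in the frame of tray below 0.048 m and x of scraper_blade_end in the frame of tray above 0.025 m), for 0.1 s.
At the end, for the whole second after the job is handed in: The scraper is held between the fingers, both its ends 9 to 22 cm above the platform's top, its length level within 17 degrees, still (under 3 cm/s) and off the tray; the tray stands flat within 1.5 cm of where it was and the tin, tape roll and packet within 3 cm (height (world z) of scraper_handle_end between 0.16 and 0.29 m and height (world z) of scraper_blade_end between 0.16 and 0.29 m and angle between scraper's own y axis and vertical between 1.27 and 1.87 rad and linear speed of scraper below 0.03 m/s and contact force between the fingers and scraper above 1 N and contact force between scraper and tray below 0.1 N and distance of tray from where it was at the start of the episode below 0.015 m and angle between tray's own z axis and vertical below 0.05 rad and distance of each of ink_tin, tape_roll, blade_pack from where it was at the start of the episode below 0.03 m); the arm keeps its last pose, push and grip.
It fails at once if the tray is shifted more than 3 cm or tipped up (distance of tray from where it was at the start of the episode above 0.03 m or angle between tray's own z axis and vertical above 0.15 rad).
It fails at once if a bystander (tin, tape roll, packet) is pushed away (distance of any of ink_tin, tape_roll, blade_pack from where it was at the start of the episode above 0.03 m).
It also fails if it takes over 32 s, if anything falls off the work surface, if the arm or the gripper's body presses on something with over 40 N, if the wrist force passes 120 N, or if a joint passes its speed limit or range.

### The arm

A 7-joint arm with a two-finger parallel gripper is mounted at the origin on a cart in front of the work surface, level with it; the furniture and walls round the work are solid. World frame = base frame: x ahead of the robot, y to its left, z up, the work surface at z = 0. Lengths are in m, angles in rad, forces in N, time in s.
With the tool pointing down it reaches from about 0.425 to 0.925 m from the base axis. Payload 6.8 kg.
Tool frame: the origin (TCP) lies at the very end of the fingers, on their centre line; the grasp point (between the pads) lies 19 mm behind it; z points along the fingers, y is the line along which they close (so a half turn about z gives the same grasp; the last joint's range is limited). The gripper opens to 85 mm and grips with 20 to 120 N. Pads are 22 mm wide; open, the fingers measure 114 mm over their backs; the gripper's body (76 mm by 85 mm) begins 54 mm behind the grasp point. The pads swing forward as they close: fully open they stand 13 mm farther back than shut.
Start: joints at [1.082, 0.477, 0.022, 1.555, -0.011, 1.109, -0.083], TCP at [0.251, -0.627, 0.231] pointing down, gripper open.
Joint ranges: [-2.96, 2.96], [-0.34, 2.1], [-1.41, 1.46], [0.24, 2.44], [-1.37, 4.51], [0.17, 1.92], [-2.96, 2.96]. Speed limits (rad/s): [2.39, 2.39, 3.14, 3.14, 3.14, 3.14, 3.14].

### API

Orientations are given as a unit quaternion [w, x, y, z].
In Python, from station import bot gives the robot as it stands.
- The arm moves only by the tool jog_arm, never from a script. Its argument "motion" is a list of rows, each a list of 7 numbers: the turn, a rotation vector about the tool's x, y, z in rad, then the shift along the tool's x, y, z in mm, then the finger opening in mm, from 0 to 85.4. A call has 1 to 10 rows; each row is the pose to reach, as a shift and turn from the pose commanded when the call began, along the tool's axes at that moment; what a row does not reach only later rows make up. A row lasts 1/8 s, in which the tool goes at most 62.5 mm and 10.7 degrees, less where a joint would pass 70% of its speed; a pose out of reach is approached as far as the arm can. A call with a gripper value outside its range is refused whole. The fingers move at their own pace and stop on an object; "grip_force" is the grip in N (left out, the last holds). Time passes only in rows, so rows that repeat a pose let the fingers close. It gives the time, the measured TCP pose, the force, the opening and the grip force at its end, in the units of the state.
- bot.get_obs(): the state, without advancing time (a new reading comes with each control period).
- bot.read_camera(name): name is "scene" or "side" or "wrist"; returns a dict with "pixels" (420x560x3 uint8, red, green, blue), "camera_matrix" (3x3 intrinsics, pixels), "T" (4x4, takes a point from camera to world coordinates); the wrist camera has in their place "tool_from_camera" (4x4, takes a point from camera to tool coordinates, whose origin is the TCP and whose axes are the flange's). Camera axes: x right, y down, z forward; pixel columns grow to the right and rows downward; lengths in m; the calibration is good to about 2 mm. A picture is of the moment at which its call begins: read the wrist's pose just before it. There is no depth.
- bot.hand_in(): hands the job in; it is judged then, once.
Trained networks look in a picture, given as the dict that the camera call returned (one of the last four; its "shot" number tells which), for a name from the list of things; names that differ only in an ending like _2 or _b are one class to them, and where a whole thing is asked for, a point or a joint stands for the part that bears it (a point fixed in the world has none). Each returns a list of dicts, best first, with "score" (0 to 1); they miss things now and then, are a little off and sometimes report something else, mostly with a low value. They report only what shows in the picture. A call takes as long as a camera call.
- bot.spot_in(thing, picture): "xy" ([column, row] in pixels, amid what is visible of it).
- bot.tip_of(thing, picture): "xy" ([column, row] in pixels: a listed point, or the origin of a listed thing).
The state is a dict: "t": time; "q": joint angles; "joint_vel": joint speeds; "joint_torque": joint torques, N m; "eef_pos": TCP position; "tool_rot": TCP orientation; "contact_force": force on the tool from outside, world axes, zero at the start; "torque": the same for the moment, N m; "gripper_width": opening from 0.0 (shut) to 1.0 (fully open); "grasp_force": force on a finger pad.
Only numpy, scipy, OpenCV 4.12 (cv2) and the standard library are available. Lean on these libraries where they do the work, as an engineer would, in place of code of your own. Each camera call takes 0.05 s, during which the arm holds its last target. There are 200 camera calls.

## Working session

There is one attempt and no reset: what is moved stays moved. The work goes in short steps, Python scripts to look and compute and a tool call to move; the robot and the scene stay as the last step left them, time stands still between calls to the robot, and variables do not carry over. Pictures are saved under pics/ and viewed, at most 10 in all, crops included, and the job is handed in when it is done.

Besides the shell and the picture viewer there is one more tool, called after "Emit:" in YAML: its name, and indented under it one key for each argument. jog_arm: Moves the arm, as the interface text tells. Its arguments: {"type":"object","properties":{"motion":{"type":"array"},"grip_force":{"type":"number"}},"required":["motion"]}

```bash
mkdir -p pics
cat > h.py <<'E'
import numpy as np, cv2
from scipy.spatial.transform import Rotation as R
from station import bot
def ray(p,xy,T=None):
    T=p['T'] if T is None else T; T=np.array(T); K=np.array(p['camera_matrix'])
    d=T[:3,:3]@np.linalg.solve(K,[xy[0],xy[1],1.]); return T[:3,3],d
def atz(p,xy,z,T=None):
    o,d=ray(p,xy,T); return o+d*(z-o[2])/d[2]
def tool(o):
    q=o['tool_rot']; T=np.eye(4); T[:3,:3]=R.from_quat([q[1],q[2],q[3],q[0]]).as_matrix(); T[:3,3]=o['eef_pos']; return T
def save(p,n): cv2.imwrite('pics/'+n,np.array(p['pixels'])[:,:,::-1])
E
python3 - <<'E'
from h import *
np.set_printoptions(precision=4,suppress=True)
o=bot.get_obs(); print(tool(o))
Z=dict(scraper_handle_end=.0825,scraper_blade_end=.083,scraper_grip=.0825,tray_hood_edge=.12,tray=.07,scraper=.074,ink_tin=.07,tape_roll=.07,blade_pack=.07,platform=0)
ims=[]
for c in('scene','side'):
    p=bot.read_camera(c); ims.append(np.array(p['pixels'])[:,:,::-1]); save(p,c+'0.png')
    print(c,np.array(p['T'])[:3,3])
    for n,z in Z.items():
        r=bot.tip_of(n,p)[:1]
        for d in r: print(n,np.round(d['xy']),round(d['score'],2),atz(p,d['xy'],z))
E
```

```text
[[ 0.9284  0.3716 -0.0008  0.2506]
 [ 0.3716 -0.9284  0.0016 -0.6261]
 [-0.0001 -0.0018 -1.      0.2303]
 [ 0.      0.      0.      1.    ]]
scene [0.3487 0.688  0.5889]
scraper_handle_end [339. 270.] 0.88 [0.5189 0.1179 0.0825]
scraper_grip [310. 257.] 0.9 [0.5767 0.1092 0.0825]
tray_hood_edge [281. 232.] 0.76 [0.6316 0.1108 0.12  ]
tray [292. 260.] 0.8 [0.6075 0.1175 0.07  ]
scraper [290. 257.] 0.58 [0.6112 0.1153 0.074 ]
ink_tin [196. 280.] 0.9 [0.7312 0.2381 0.07  ]
blade_pack [359. 211.] 0.6 [ 0.5497 -0.0908  0.07  ]
side [ 0.6666 -0.6854  0.7734]
scraper_handle_end [226. 206.] 0.91 [0.5287 0.128  0.0825]
scraper_grip [242. 209.] 0.89 [0.5705 0.1175 0.0825]
tray_hood_edge [268. 196.] 0.77 [0.631 0.126 0.12 ]
tray [261. 218.] 0.96 [0.6155 0.1036 0.07  ]
scraper [262. 214.] 0.78 [0.6173 0.1144 0.074 ]
ink_tin [311. 184.] 0.68 [0.7382 0.2459 0.07  ]
tape_roll [285. 284.] 0.79 [ 0.6769 -0.0988  0.07  ]
blade_pack [242. 211.] 0.56 [0.5694 0.1246 0.07  ]
platform [266. 247.] 0.89 [0.6296 0.0761 0.    ]
```

View pics/scene0.png

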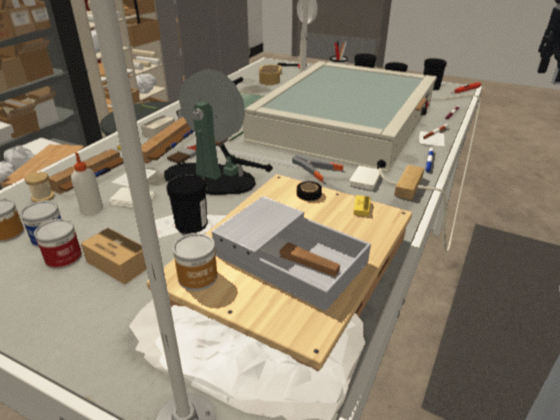

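View pics/side0.png

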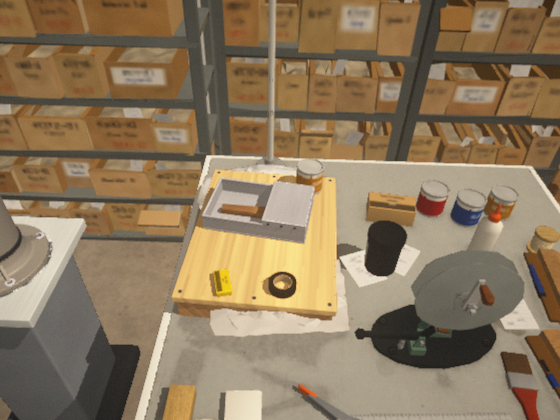

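The scraper's handle (scene about 310,258) points towards the robot and the blade is hidden under the hood (hood edge about 281,232). The tin is at 196,262, the tape at 308,190 and the packet at 362,205. The pole at the left stays clear of the path. I'm moving above the tray for a near look.

Emit:
jog_arm:
  motion:
    - [0,0,0.05,37,-39,-10,85]
    - [0,0,0.1,75,-79,-20,85]
    - [0,0,0.15,112,-118,-30,85]
    - [0,0,0.2,150,-158,-40,85]
    - [0,0,0.25,187,-197,-50,85]
    - [0,0,0.3,225,-237,-60,85]
    - [0,0,0.35,262,-276,-70,85]
    - [0,0,0.4,300,-316,-80,85]
    - [0,0,0.45,337,-355,-90,85]
    - [0,0,0.5,375,-395,-100,85]

```text
t: 2.35
eef_pos: [0.4526, -0.119, 0.332]
tool_rot: [0.0, 0.998, -0.061, 0.0]
contact_force: [1.8, -0.1, 0.2]
gripper_width: 0.992
grasp_force: 0.0
```

Run:
```python
from h import *
np.set_printoptions(precision=4,suppress=True)
T=tool(bot.get_obs()); print(T, bot.get_obs()['t'])
print(T[:3,:3].T@(np.array([.52,.115,.33])-T[:3,3])*1000)
```

```text
[[ 0.9927 -0.1209  0.001   0.4526]
 [-0.1209 -0.9927 -0.0005 -0.119 ]
 [ 0.001   0.0004 -1.      0.332 ]
 [ 0.      0.      0.      1.    ]] 2.35
[  38.6    -240.4494    1.9751]
```

Emit:
jog_arm:
  motion:
    - [0,0,0.02,10,-55,0,85]
    - [0,0,0.04,20,-110,0,85]
    - [0,0,0.04,30,-165,0,85]
    - [0,0,0.04,38,-220,0,85]
    - [0,0,0.04,38,-240,0,85]
    - [0,0,0.04,38,-240,0,85]
    - [0,0,0.04,38,-240,0,85]

```text
t: 3.22
eef_pos: [0.5185, 0.1116, 0.3312]
tool_rot: [0.0, 0.997, -0.08, -0.0]
contact_force: [0.8, 0.3, -0.1]
gripper_width: 0.997
grasp_force: 0.0
```

```bash
cat > look.py <<'E'
from h import *
import sys
np.set_printoptions(precision=4,suppress=True)
T=tool(bot.get_obs()); print(T)
p=bot.read_camera('wrist'); save(p,sys.argv[1])
C=T@np.array(p['tool_from_camera'])
for n,z in dict(scraper_handle_end=.0825,scraper_grip=.0825,tray_hood_edge=.12,tray=.07,scraper=.074).items():
    for d in bot.tip_of(n,p)[:1]: print(n,np.round(d['xy']),round(d['score'],2),atz(p,d['xy'],z,C))
np.savez('w.npz',C=C,K=p['camera_matrix'])
E
python3 look.py w1.png
```

```text
[[ 0.9871 -0.1603 -0.0001  0.5185]
 [-0.1603 -0.9871 -0.0009  0.1116]
 [ 0.      0.0009 -1.      0.3312]
 [ 0.      0.      0.      1.    ]]
scraper_handle_end [268. 174.] 0.81 [0.5231 0.12   0.0825]
tray_hood_edge [256.  75.] 0.72 [0.6333 0.1138 0.12  ]
tray [258.  97.] 0.55 [0.6145 0.117  0.07  ]
scraper [267.  93.] 0.68 [0.6166 0.1058 0.074 ]
```

View pics/w1.png

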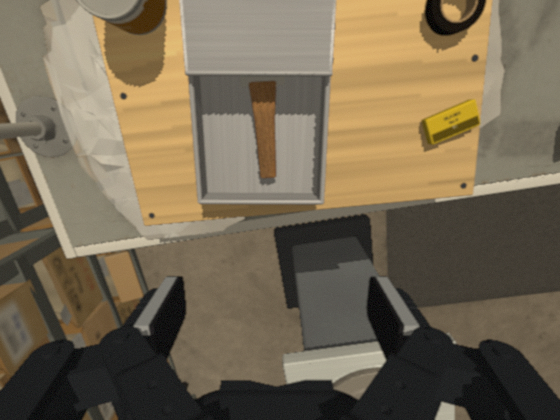

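Run:
```python
from h import *
np.set_printoptions(precision=4,suppress=True)
w=np.load('w.npz'); p={'camera_matrix':w['K']}
for n,xy,z in [('hoodL',(187,72),.125),('hoodR',(331,74),.125),('lowL',(200,203),.113),('lowR',(325,202),.113),('hend L',(261,180),.091),('hend R',(275,180),.091),('hb L',(249,82),.091),('hb R',(276,82),.091),('pole',(45,128),0.02)]:
    print(n,atz(p,xy,z,w['C']))
```

```text
hoodL [0.6469 0.1809 0.125 ]
hoodR [0.622  0.0384 0.125 ]
lowL [0.5081 0.2037 0.113 ]
lowR [0.4857 0.058  0.113 ]
hend L [0.5191 0.1296 0.091 ]
hend R [0.5164 0.1127 0.091 ]
hb L [0.6305 0.1234 0.091 ]
hb R [0.6257 0.0938 0.091 ]
pole [0.6234 0.4158 0.02  ]
```

Emit:
jog_arm:
  motion:
    - [0,0,-0.02,20,-5,0,60]
    - [0,0,-0.047,51,-12,30,60]
    - [0,0,-0.047,51,-12,75,60]
    - [0,0,-0.047,51,-12,120,60]
    - [0,0,-0.047,51,-12,160,60]
    - [0,0,-0.047,51,-12,190,60]
    - [0,0,-0.047,51,-12,200,60]
    - [0,0,-0.047,51,-12,200,60]
    - [0,0,-0.047,51,-12,200,60]
    - [0,0,-0.047,51,-12,200,60]

```text
t: 4.78
eef_pos: [0.5715, 0.1171, 0.1326]
tool_rot: [-0.0, 0.998, -0.056, 0.001]
contact_force: [0.1, -0.4, 0.1]
gripper_width: 0.705
grasp_force: 0.0
```

```bash
python3 look.py w2.png
python3 - <<'E'
from h import *
T=tool(bot.get_obs());o=bot.get_obs();print(o['contact_force'],o['gripper_width'],o['t'])
print(T[:3,:3].T@(np.array([.5705,.1151,.078])-T[:3,3])*1000)
E
```

```text
[[ 0.9937 -0.1121  0.0022  0.5715]
 [-0.1121 -0.9937  0.0004  0.1171]
 [ 0.0021 -0.0006 -1.      0.1326]
 [ 0.      0.      0.      1.    ]]
scraper_handle_end [277. 308.] 0.55 [0.5193 0.1225 0.0825]
scraper_grip [276. 241.] 0.67 [0.5703 0.117  0.0825]
tray_hood_edge [273. 156.] 0.55 [0.6313 0.1116 0.12  ]
scraper [283. 166.] 0.84 [0.6181 0.1076 0.074 ]
[ 0.63898497 -0.34814612 -0.14827152] 0.7002311303052072 5.075
[-0.1647892   1.91582228 53.52272095]
```

View pics/w2.png

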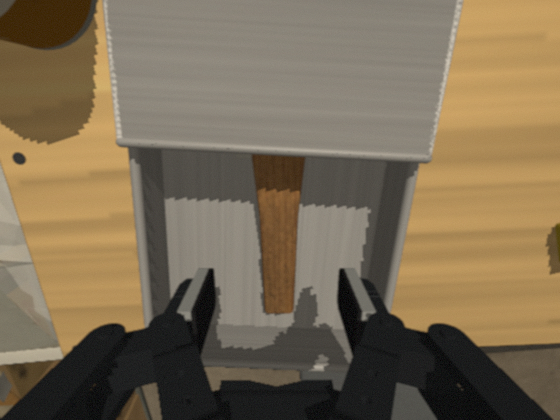

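The handle (278, 155–313) lies centred between the fingers (200 and 355). I'm lowering onto it.

Emit:
jog_arm:
  motion:
    - [0,0,0,0,1,25,60]
    - [0,0,0,0,1,42,60]
    - [0,0,0,0,1,50,60]
    - [0,0,0,0,1,53,60]
    - [0,0,0,0,1,55,60]
    - [0,0,0,0,1,55,60]
    - [0,0,0,0,1,55,60]

```text
t: 5.95
eef_pos: [0.5709, 0.116, 0.0767]
tool_rot: [-0.0, 0.998, -0.056, 0.0]
contact_force: [1.1, 0.4, -0.4]
gripper_width: 0.701
grasp_force: 0.0
```

Emit:
jog_arm:
  motion:
    - [0,0,0,0,0,0,40]
    - [0,0,0,0,0,0,20]
    - [0,0,0,0,0,0,5]
    - [0,0,0,0,0,0,5]
    - [0,0,0,0,0,0,5]
    - [0,0,0,0,0,0,5]
  grip_force: 80

```text
t: 6.7
eef_pos: [0.5708, 0.1159, 0.0769]
tool_rot: [0.0, 0.998, -0.056, 0.0]
contact_force: [-1.9, -0.4, 6.0]
gripper_width: 0.271
grasp_force: 78.6
```

Emit:
jog_arm:
  motion:
    - [0,0,0,0,0,-2,5]
    - [0,-0.06,0,0,0,-11,5]
    - [0,-0.12,0,0,0,-19,5]
    - [0,-0.18,0,1,0,-28,5]
    - [0,-0.24,0,3,0,-36,5]
    - [0,-0.24,0,3,0,-36,5]
    - [0,-0.24,0,3,0,-36,5]
    - [0,-0.24,0,3,0,-36,5]

```text
t: 7.7
eef_pos: [0.5729, 0.1157, 0.112]
tool_rot: [-0.007, 0.991, -0.055, -0.12]
contact_force: [0.2, -0.1, -0.1]
gripper_width: 0.271
grasp_force: 78.5
```

Run:
```python
from h import *
np.set_printoptions(precision=4,suppress=True)
a=[]
o=bot.get_obs();print(tool(o),o['contact_force'],o['grasp_force'])
for c in('scene','side'):
    p=bot.read_camera(c); a.append(cv2.resize(np.array(p['pixels'])[150:350,140:420,::-1] if c=='scene' else np.array(p['pixels'])[130:330,140:420,::-1],None,fx=2,fy=1.45*1))
    for n in('scraper_handle_end','scraper_grip','tray_hood_edge','tray'):
        for d in bot.tip_of(n,p)[:1]: print(c,n,np.round(d['xy']),round(d['score'],2))
cv2.imwrite('pics/c1.png',np.vstack(a))
```

```text
[[ 0.9653 -0.1113 -0.2365  0.5729]
 [-0.1082 -0.9938  0.0261  0.1157]
 [-0.2379  0.0003 -0.9713  0.112 ]
 [ 0.      0.      0.      1.    ]] [ 0.1732 -0.1383 -0.1195] 78.47275526313751
scene scraper_handle_end [339. 248.] 0.92
scene scraper_grip [310. 240.] 0.74
scene tray [292. 261.] 0.67
side scraper_handle_end [227. 189.] 0.76
side scraper_grip [244. 200.] 0.89
side tray_hood_edge [268. 199.] 0.74
side tray [261. 216.] 0.59
```

View pics/c1.png

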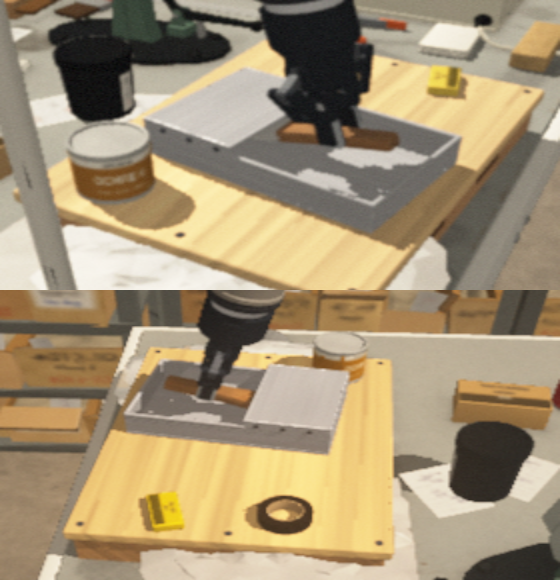

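Run:
```python
from h import *
np.set_printoptions(precision=4,suppress=True)
ps=[bot.read_camera(c) for c in('scene','side')]
for n in('scraper_handle_end','scraper_grip'):
    A=[];b=[]
    for p in ps:
        o,d=ray(p,bot.tip_of(n,p)[0]['xy']); d/=np.linalg.norm(d); M=np.eye(3)-np.outer(d,d); A.append(M);b.append(M@o)
    print(n,np.linalg.lstsq(np.vstack(A),np.hstack(b),rcond=None)[0])
```

```text
scraper_handle_end [0.529  0.1263 0.1305]
scraper_grip [0.5748 0.1131 0.1141]
```

Emit:
jog_arm:
  motion:
    - [0,0,0,-10,0,0,5]
    - [0,0,0,-25,0,0,5]
    - [0,0,0,-45,0,0,5]
    - [0,0,0,-65,0,0,5]
    - [0,0,0,-85,0,0,5]
    - [0,0,0,-100,0,0,5]
    - [0,0,0,-106,0,0,5]
    - [0,0,0,-106,0,0,5]
    - [0,0,0,-106,0,0,5]

```text
t: 9.62
eef_pos: [0.4719, 0.127, 0.1374]
tool_rot: [-0.007, 0.991, -0.056, -0.119]
contact_force: [0.6, 0.4, -1.1]
gripper_width: 0.267
grasp_force: 78.5
```

Emit:
jog_arm:
  motion:
    - [0,0,0,-5,0,-20,5]
    - [0,0,0,-10,0,-42,5]
    - [0,0,0,-15,0,-63,5]
    - [0,0.08,0,-19,0,-76,5]
    - [0,0.16,0,-19,0,-76,5]
    - [0,0.24,0,-19,0,-76,5]
    - [0,0.24,0,-19,0,-76,5]
    - [0,0.24,0,-19,0,-76,5]
    - [0,0.24,0,-19,0,-76,5]
    - [0,0.24,0,-19,0,-76,5]

```text
t: 10.88
eef_pos: [0.4713, 0.1271, 0.2156]
tool_rot: [-0.0, 0.998, -0.056, -0.0]
contact_force: [-0.7, 0.1, -0.7]
gripper_width: 0.277
grasp_force: 78.5
```

Run:
```python
from h import *
np.set_printoptions(precision=4,suppress=True)
o=bot.get_obs();print(o['eef_pos'],o['tool_rot'],np.abs(o['joint_vel']).max(),o['grasp_force'])
ps=[bot.read_camera(c) for c in('scene','side')]; save(ps[0],'f.png')
for n in('scraper_handle_end','scraper_blade_end','tray','ink_tin','tape_roll','blade_pack'):
    A=[];b=[]
    for p in ps:
        r=bot.tip_of(n,p)
        if not r: print(n,'miss');continue
        o,d=ray(p,r[0]['xy']); d/=np.linalg.norm(d); M=np.eye(3)-np.outer(d,d); A.append(M);b.append(M@o)
    if len(A)>1: print(n,np.linalg.lstsq(np.vstack(A),np.hstack(b),rcond=None)[0])
```

```text
[0.4713 0.1271 0.2156] [-0.0001  0.9984 -0.0564 -0.0005] 0.005928273679837834 78.52620629339071
scraper_handle_end [0.4189 0.1393 0.2242]
scraper_blade_end [0.6122 0.1136 0.2236]
tray [0.6121 0.1093 0.074 ]
ink_tin [0.7324 0.234  0.0695]
tape_roll [ 0.6706 -0.1081  0.0722]
blade_pack miss
```

View pics/f.png

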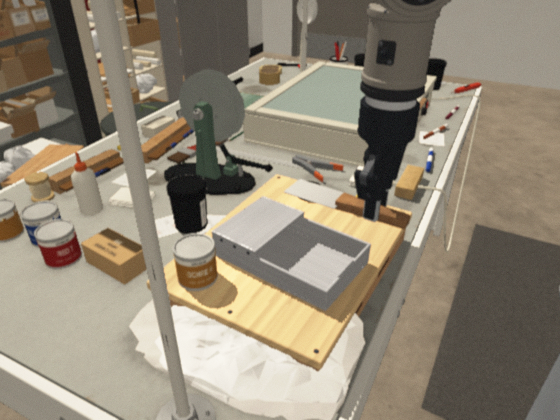

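The scraper is held level at z ≈ 0.224 m (handle 370,208; blade 313,190), the tray is empty and hasn't moved, and the arm is still.

```bash
python3 -c "
from station import bot
print(bot.hand_in())"
```

```text
the job is handed in; nothing more can be done
None
```

The scraper came out on the slant and the job is handed in (result not reported): it is held still and level about 15 cm above the platform, and the tray, tin and tape roll measured in place; the packet was hidden in the last picture, but nothing went near it.

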